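# Gauge a carving-wax slab in the bench caliper

## Robot

A 6-joint arm with a two-finger parallel gripper is mounted at the origin on the work surface. World frame = base frame: x ahead of the robot, y to its left, z up, the work surface at z = 0. Lengths are in m, angles in rad, forces in N, time in s.
With the tool pointing down it reaches from about 0.375 to 0.9 m from the base axis. Payload 3.1 kg.
Tool frame: the origin (TCP) lies at the very end of the fingers, on their centre line; the grasp point (between the pads) lies 19 mm behind it; z points along the fingers, y is the line along which they close (so a half turn about z gives the same grasp; the last joint's range is limited). The gripper opens to 85 mm and grips with 20 to 120 N. Pads are 22 mm wide; open, the fingers measure 114 mm over their backs; the gripper's body (76 mm by 85 mm) begins 54 mm behind the grasp point. The pads swing forward as they close: fully open they stand 13 mm farther back than shut.
Start: joints at [1.147, 0.527, 1.433, -0, 1.181, -0.178], TCP at [0.152, 0.606, 0.21] pointing down, gripper open.
Joint ranges: [-3.08, 3.08], [-0.75, 2.2], [0.22, 2.44], [-1.43, 4.57], [0, 2.65], [-2.85, 2.85]. Speed limits (rad/s): [2.79, 2.79, 3.14, 3.14, 3.14, 3.14].

## Interface

Orientations are given as a unit quaternion [w, x, y, z].
In Python, from plant import arm gives the robot as it stands. The module is installed in compiled form; this text tells all that it offers.
- The arm moves only by the tool move_arm, never from a script. Its argument "commands" is a list of rows, each an object with "fingers": the opening, from 0 (shut) to 1 (fully open); "delta_pos": the shift along the tool's x, y, z in cm, a list of three; "turn": the turn about the tool's z in degrees. In form: [{"fingers": fingers, "delta_pos": [x, y, z], "turn": turn}, ...]. A call has exactly 5 rows; each row is the pose to reach, as a shift and turn from the pose commanded when the call began, along the tool's axes at that moment; what a row does not reach only later rows make up. A row lasts 1/10 s, in which the tool goes at most 50 mm and 8.59 degrees, less where a joint would pass 70% of its speed; a pose out of reach is approached as far as the arm can. A call with a gripper value outside its range is refused whole. The fingers move at their own pace and stop on an object; "newtons" is the grip in N (left out, the last holds). Time passes only in rows, so rows that repeat a pose let the fingers close, or fill a call up. It gives the time, the measured TCP pose, the force, the opening and the grip force at its end, in the units of the state.
- arm.get_obs(): the state, without advancing time (a new reading comes with each control period).
- arm.camera(name): name is "scene" or "top" or "wrist"; returns a dict with "color" (384x512x3 uint8, red, green, blue), "mtx" (3x3 intrinsics, pixels), "position" and "attitude" of the camera in the world. Camera axes: x right, y down, z forward; pixel columns grow to the right and rows downward; lengths in m; the calibration is good to about 2 mm. A picture is of the moment at which its call begins. There is no depth.
- arm.close_job(): hands the job in; it is judged then, once.
The state is a dict: "time": time; "qpos": joint angles; "qvel": joint speeds; "effort": joint torques, N m; "tool_pos": TCP position; "ee_rot": TCP orientation; "ft_force": force on the tool from outside, world axes, zero at the start; "torque": the same for the moment, N m; "opening": finger opening in m; "grasp_force": force on a finger pad.
Only numpy, scipy, OpenCV 4.12 (cv2) and the standard library are available. Lean on these libraries where they do the work, as an engineer would, in place of code of your own. Each camera call takes 0.05 s, during which the arm holds its last target. There are 200 camera calls.

## Task

Slide the blue wax slab straight up out of its rack slot and lower it on edge into the groove of the bench caliper, between the green jaws. Let go of it there, then push the sliding jaw shut with its red thumb pad, gently, until the slab is held lightly between both jaws and the sprung pad has sunk in about half way or a little more; then back off, leaving the jaw closed on the slab. Leave the other two slabs in their slots and everything else where it is.

Things in the scene. Friction and masses are not known exactly. Their poses are not given: they have to be found in the camera images.
- blue_slab: blue carving-wax slab, 100 long x 8 thick x 80 high mm, about 60 g, standing on a long edge; x along its length, y through its thickness, z up; origin at the centre of its lower edge. It stands loose in one of the rack's three slots (which one varies), its underside 8 mm above the table and its upper 48 mm sticking up above the rack.
- green_slab: green wax slab, 108 x 8 x 80 mm, standing on a long edge; x along its length, y through its thickness, z up; origin at the centre of its lower edge. It stands loose in one of the rack's three slots (which one varies), its underside 8 mm above the table and its upper 48 mm sticking up above the rack. To be left alone.
- orange_slab: orange wax slab, 92 x 8 x 80 mm, standing on a long edge; x along its length, y through its thickness, z up; origin at the centre of its lower edge. It stands loose in one of the rack's three slots (which one varies), its underside 8 mm above the table and its upper 48 mm sticking up above the rack. To be left alone.
- rack: fixed wooden rack, 132 (x) x 160 (y) x 40 (z) mm, origin at the centre of its underside. Three slots open at the top run along its x at y = -48, 0 and +48 mm, each 11 mm wide, 120 mm long, 32 mm deep (floor 8 mm above the table, rim 40 mm).
- gauge: fixed bench caliper, steel base 262 x 90 x 12 mm along its x; origin on the underside. A groove for the slab runs along x at y = 0: floor at z = 12 mm, aluminium walls 12 mm apart up to z = 37 mm, flared lips (x = -30 to +70 mm) widening the mouth to about 29 mm at z = 47 mm. Fixed green jaw at the +x end, 50 mm wide, top at z = 88 mm; the sliding jaw closes towards +x.
- anvil_face (a point): centre of the fixed jaw's measuring face, at x = 75, y = 0, z = 52 mm of the caliper; the face looks to the caliper's -x. With the blue slab up against it, the slab's centre is at x = +25 mm of the caliper.
- jaw: sliding jaw of the caliper, a green block 20 (x) x 50 (y) mm, its top 82 mm above the table; axes as the caliper's. Origin at the foot of its measuring face (which looks to +x), on the groove floor. Slides along the caliper's x from x = -85 mm (fully open) to 0; friction about 1 N, stays where left. At the start its face is 125 to 160 mm from the fixed jaw's.
- thumb (a joint): how far the sprung red thumb pad has sunk towards the jaw, m: 0 free, 0.010 at its stop; spring 600 N/m (3 N half way), returns by itself. It sinks about 2 mm while the jaw slides freely, more once the slab is clamped.
- thumb_face (a point): centre of the outer face of the red pad, a plate 36 wide x 42 high x 8 thick mm (44 to 86 mm above the table) behind the sliding jaw; the face looks to the caliper's -x, 40 mm behind the jaw's measuring face when free, 65 mm above the table. Push here to the caliper's +x. The groove walls below are 37 mm high.
- flask: loose amber jar with black lid, 48 mm across, 85 mm tall, bystander; origin at its foot
- dish: loose white ceramic dish, 90 mm across, 22 mm high, bystander; origin at its foot
- hammer: loose hammer, 220 mm long, lying on the table, bystander; origin under it
- steel_block: loose round steel bench block, 80 mm across, 25 mm high, bystander; origin at its foot
Not all that is in view belongs to the job. What is shaped like the rack but black or turquoise is not meant. There is more than one size of the blue_slab; the job needs the largest.

How it is judged:
On the way, in this order (a step that is already met when the one before it is completed fails the run):
1. the blue slab is drawn up clear of its slot, still upright (z of blue_slab in the frame of rack above 0.042 m and angle between blue_slab's own z axis and vertical below 0.5 rad), for 0.1 s.
2. the blue slab stands on the groove floor between the jaws, let go (x of blue_slab in the frame of gauge between -0.04 and 0.028 m and y of blue_slab in the frame of gauge between -0.006 and 0.006 m and z of blue_slab in the frame of gauge between 0.008 and 0.016 m and angle between blue_slab's own z axis and vertical below 0.25 rad and angle between the x axis of blue_slab and the x axis of gauge, either way round below 0.1 rad and contact force between the fingers and blue_slab below 0.1 N), for 0.2 s.
3. the sliding jaw is pressed on the slab with at least 1 N, the slab against the fixed jaw (x of blue_slab in the frame of gauge between 0.022 and 0.028 m and y of blue_slab in the frame of gauge between -0.006 and 0.006 m and z of blue_slab in the frame of gauge between 0.008 and 0.016 m and angle between blue_slab's own z axis and vertical below 0.25 rad and angle between the x axis of blue_slab and the x axis of gauge, either way round below 0.1 rad and contact force between jaw and blue_slab above 1 N), for 0.2 s.
At the end, for the whole second after the job is handed in: The blue slab stands at rest on the groove floor (within 4 mm), upright within 0.25 rad, in line with the groove, its end within 3 mm of the fixed jaw, and the sliding jaw rests closed on its other end (within 2 mm), released; green and orange slabs still stand on the floors of their slots (x of blue_slab in the frame of gauge between 0.022 and 0.028 m and y of blue_slab in the frame of gauge between -0.006 and 0.006 m and z of blue_slab in the frame of gauge between 0.008 and 0.016 m and angle between each of blue_slab, green_slab, orange_slab's own z axis and vertical below 0.25 rad and angle between the x axis of blue_slab and the x axis of gauge, either way round below 0.1 rad and x of jaw in the frame of gauge between -0.027 and -0.023 m and linear speed of each of blue_slab, jaw below 0.01 m/s and z of green_slab in the frame of rack between 0.003 and 0.016 m and horizontal distance between each of green_slab, orange_slab and rack below 0.065 m and z of orange_slab in the frame of rack between 0.003 and 0.016 m); the robot touches nothing.
It fails at once if the jaw squeezes the soft wax with more than 18 N (contact force between jaw and blue_slab above 18 N).
It fails at once if the blue slab is let go high in the air (height (world z) of blue_slab above 0.06 m and contact force between the fingers and blue_slab below 0.02 N).
It fails at once if another slab is shifted by more than 25 mm (distance of any of green_slab, orange_slab from where it was at the start of the episode above 0.025 m).
It fails at once if a bystander is shifted by more than 40 mm (distance of any of flask, dish, hammer, steel_block from where it was at the start of the episode above 0.04 m).
It also fails if it takes over 64 s, if anything falls off the work surface, if the arm or the gripper's body presses on something with over 40 N, if the wrist force passes 120 N, or if a joint passes its speed limit or range.

## Working session

There is one attempt and no reset: what is moved stays moved. The work goes in short steps, Python scripts to look and compute and a tool call to move; the robot and the scene stay as the last step left them, time stands still between calls to the robot, and variables do not carry over. Pictures are saved under pics/ and viewed, at most 10 in all, crops included, and the job is handed in when it is done.

Besides the shell and the picture viewer there is one more tool, called after "Request:" in YAML: its name, and indented under it one key for each argument. move_arm: Moves the arm, as the interface text tells. Its arguments: {"type":"object","properties":{"commands":{"type":"array","items":{"type":"object","properties":{"fingers":{"type":"number"},"delta_pos":{"type":"array","items":{"type":"number"}},"turn":{"type":"number"}}}},"newtons":{"type":"number"}},"required":["commands"]}

```bash
mkdir -p pics; cat > h.py <<'E'
import numpy as np,cv2
from scipy.spatial.transform import Rotation as R
from plant import arm
def grab(n,f):
    c=arm.camera(n); cv2.imwrite(f'pics/{f}.png',c['color'][:,:,::-1]); np.savez(f'pics/{f}.npz',**{k:np.array(v) for k,v in c.items()}); return c
def load(f): return dict(np.load(f'pics/{f}.npz'))
def rot(c):
    a=np.array(c['attitude']); return a if a.shape==(3,3) else R.from_quat(a[[1,2,3,0]]).as_matrix()
def ray(c,px,z):
    px=np.atleast_2d(np.array(px,float)); d=np.c_[px,np.ones(len(px))]@np.linalg.inv(c['mtx']).T@rot(c).T
    p=np.array(c['position']); return p+d*((z-p[2])/d[:,2])[:,None]
def proj(c,P):
    q=(np.atleast_2d(P)-c['position'])@rot(c)@np.array(c['mtx']).T; return q[:,:2]/q[:,2:]
E
python3 - <<'E'
from h import *
a=grab('top','top0');b=grab('scene','sc0')
print(a['mtx'],a['position'],a['attitude'],b['position'],b['attitude'])
im=np.hstack([a['color'],b['color']])[:,:,::-1]
print(arm.get_obs())
E
```

```text
[[462.00027713   0.         255.74728848]
 [  0.         462.00027713 187.43396432]
 [  0.           0.           1.        ]] [0.25009043 0.011138   1.60880277] [-0.06661215  0.70975261 -0.69829553  0.06478733] [1.13527206 0.53406425 1.34875911] [-0.10915273  0.39232444  0.87658193 -0.25645924]
{'time': 0.1, 'qpos': array([ 1.14651469e+00,  5.28374607e-01,  1.43375239e+00,  4.52850608e-06,
        1.18139941e+00, -1.78494057e-01]), 'qvel': array([ 0.00027155, -0.00337394, -0.0011231 , -0.00134291,  0.00112251,
       -0.00177602]), 'effort': array([-1.52611797e-04, -4.43304563e+01, -1.78587359e+01, -1.94781310e-04,
        3.89147186e-03,  2.49591443e-05]), 'tool_pos': array([0.15176086, 0.60560294, 0.20893757]), 'ee_rot': array([-2.89012152e-04,  1.22585477e-01,  9.92457488e-01, -9.22671496e-04]), 'ft_force': array([-1.32633888, -0.95714813,  0.82409458]), 'torque': array([ 0.00934195, -0.00683248, -0.01804073]), 'grasp_force': 0.0, 'opening': 0.08549817170963306}
```

View pics/top0.png

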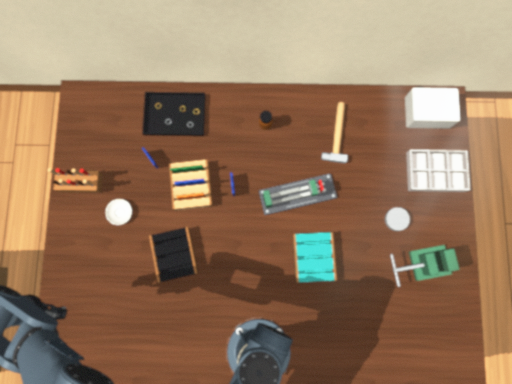

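View pics/sc0.png

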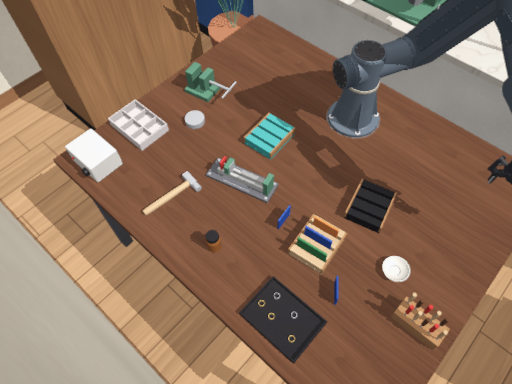

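The top view shows three blue candidates: (148,157) and (233,184) standing free on the table, and (190,183) in the wooden rack's middle slot, between green (188,168) and orange (188,196). The one in the wooden rack is the longest and the only slotted one, so it fits the description. The caliper is at (298,194), with its red pad at the right end (328,184). I'll confirm with a crop and measure.

```bash
cat > m.py <<'E'
from h import *
c=load('top0');im=c['color'];s=load('sc0')['color']
hsv=cv2.cvtColor(im,cv2.COLOR_RGB2HSV)
def comps(lo,hi,z,name,mn=15):
    m=cv2.inRange(hsv,lo,hi);n,l,st,ce=cv2.connectedComponentsWithStats(m)
    for i in range(1,n):
        if st[i,4]<mn: continue
        ys,xs=np.where(l==i); P=ray(c,np.c_[xs,ys],z)[:,:2].astype(np.float32)
        (cx,cy),(w,h),a=cv2.minAreaRect(P); 
        if w<h: a+=90;w,h=h,w
        print(name,ce[i].round(1),st[i,4],'ctr %.3f %.3f size %.3f %.3f ang %.1f'%(cx,cy,w,h,a))
comps((110,120,60),(130,255,255),.088,'blue@.088')
comps((0,150,120),(8,255,255),.086,'red')
comps((160,150,120),(180,255,255),.086,'red')
comps((40,60,40),(85,255,255),.085,'green')
comps((14,60,150),(28,180,255),.04,'wood')
A=cv2.resize(im[140:220,130:260],None,fx=6,fy=6,interpolation=2)
cv2.imwrite('pics/crop1.png',np.vstack([cv2.resize(im[145:225,130:350],(800,291),interpolation=2),cv2.resize(s[150:260,190:410],(600,300),interpolation=2)[:, :].copy() if 0 else cv2.resize(s[150:260,200:410],(800,309)[:2],interpolation=2)])[:600,:,::-1])
E
python3 m.py
```

```text
blue@.088 [149.1 156.6] 37 ctr 0.638 0.382 size 0.066 0.007 ang 36.8
blue@.088 [232.2 183.7] 33 ctr 0.549 0.097 size 0.065 0.006 ang 6.2
blue@.088 [189.3 182.1] 74 ctr 0.551 0.240 size 0.091 0.009 ang 96.8
red [ 58.2 170.1] 39 ctr 0.583 0.685 size 0.038 0.016 ang 47.4
red [ 82.4 170.8] 38 ctr 0.585 0.601 size 0.032 0.018 ang 72.5
red [ 69.7 181.9] 30 ctr 0.544 0.642 size 0.029 0.013 ang 64.8
red [320.5 185.3] 26 ctr 0.547 -0.200 size 0.031 0.009 ang 10.6
green [186.6 168.4] 116 ctr 0.599 0.253 size 0.105 0.013 ang 97.4
green [313.4 187.2] 87 ctr 0.541 -0.176 size 0.051 0.020 ang 13.6
green [267.1 198.4] 108 ctr 0.501 -0.021 size 0.056 0.024 ang 14.6
green [306. 233.] 15 ctr 0.387 -0.151 size 0.046 0.000 ang 90.9
green [325.4 232.9] 17 ctr 0.389 -0.212 size 0.042 0.014 ang 68.1
green [434.  261.7] 1248 ctr 0.301 -0.568 size 0.149 0.097 ang 101.9
wood [89.5 80. ] 52 ctr 0.931 0.625 size 0.184 0.000 ang 90.9
wood [152.5  81. ] 40 ctr 0.931 0.397 size 0.141 0.000 ang 90.9
wood [217.5  82. ] 66 ctr 0.931 0.162 size 0.235 0.000 ang 90.9
wood [292.  83.] 51 ctr 0.931 -0.107 size 0.180 0.000
[... 284 characters left out ...]
9677 ctr 0.529 0.830 size 0.712 0.215 ang 0.9
wood [489.9  91. ] 47 ctr 0.910 -0.815 size 0.158 0.004 ang 90.9
wood [493.1 227. ] 10027 ctr 0.409 -0.770 size 0.980 0.160 ang 175.1
wood [337.9 127. ] 417 ctr 0.768 -0.270 size 0.190 0.030 ang 173.1
wood [190.1 185.4] 1381 ctr 0.555 0.246 size 0.168 0.135 ang 7.6
wood [ 76.6 181.6] 537 ctr 0.565 0.643 size 0.149 0.078 ang 90.9
wood [190.2 246.1] 75 ctr 0.340 0.236 size 0.128 0.007 ang 13.7
wood [333.5 256.5] 80 ctr 0.318 -0.246 size 0.157 0.009 ang 3.3
wood [295.  256.4] 96 ctr 0.314 -0.118 size 0.147 0.007 ang 3.9
wood [ 10.3 332.2] 103 ctr 0.055 0.809 size 0.043 0.031 ang 139.8
wood [  9.6 377.2] 270 ctr -0.083 0.793 size 0.074 0.042 ang 91.0
```

View pics/crop1.png

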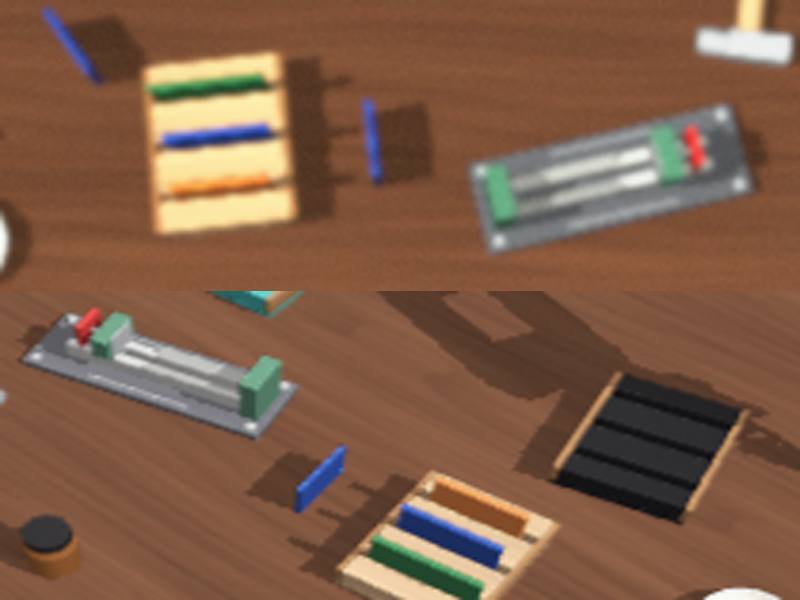

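Confirmed: the 100 mm slab is in the wooden rack's middle slot (crop, about (215,135)). The free-standing blue ones are about 65 mm long. Fingers will go part-open over the rack for a wrist look.

```bash
cat > go.py <<'E'
import sys
from h import *
# args: x y z yaw(of tool y, deg)
def go(x,y,z,yaw):
    o=arm.get_obs(); q=np.array(o['ee_rot']); M=R.from_quat(q[[1,2,3,0]]).as_matrix()
    cy=np.degrees(np.arctan2(M[1,1],M[0,1])); t=(cy-yaw+90)%180-90
    d=M.T@(np.array([x,y,z])-o['tool_pos'])
    print('t %.2f'%o['time'],'pos',np.round(o['tool_pos'],4),'yaw %.2f'%cy,'tilt',np.round(M[:,2],4),'delta cm',np.round(d*100,2),'turn %.2f'%t,'q',np.round(o['qpos'],2),'F',np.round(o['ft_force'],1),'open %.4f'%o['opening'],'gf',round(float(o['grasp_force']),1))
if __name__=='__main__': go(*map(float,sys.argv[1:]))
E
python3 go.py .55 .24 .25 6.8
```

```text
t 0.10 pos [0.1518 0.6056 0.2089] yaw 75.92 tilt [-8.0e-04 -1.8e-03 -1.0e+00] delta cm [-47.52 -25.78  -4.07] turn 69.12 q [ 1.15  0.53  1.43  0.    1.18 -0.18] F [-1.3 -1.   0.8] open 0.0855 gf 0.0
```

Request:
move_arm:
  commands:
    - {"fingers": 0.4, "delta_pos": [-4, -2, -1], "turn": 8}
    - {"fingers": 0.4, "delta_pos": [-8.5, -4.5, -2], "turn": 16}
    - {"fingers": 0.4, "delta_pos": [-13, -7, -3], "turn": 24}
    - {"fingers": 0.4, "delta_pos": [-17.5, -9.5, -4], "turn": 32}
    - {"fingers": 0.4, "delta_pos": [-22, -12, -4], "turn": 40}
  newtons: 25

```text
time: 0.6
tool_pos: [0.3313, 0.4413, 0.2505]
ee_rot: [0.0, 0.457, 0.89, 0.001]
ft_force: [1.1, 1.2, -0.4]
opening: 0.0341
grasp_force: 0.0
```

```bash
python3 go.py .55 .24 .25 6.8
```

```text
t 0.60 pos [0.3313 0.4413 0.2505] yaw 35.63 tilt [ 0.0014  0.0013 -1.    ] delta cm [-29.1    6.05   0.06] turn 28.83 q [0.72 0.38 1.57 0.   1.19 0.1 ] F [ 1.1  1.2 -0.4] open 0.0341 gf 0.0
```

Request:
move_arm:
  commands:
    - {"fingers": 0.4, "delta_pos": [-4.8, 1, 0], "turn": 6}
    - {"fingers": 0.4, "delta_pos": [-9.6, 2, 0], "turn": 12}
    - {"fingers": 0.4, "delta_pos": [-14.4, 3, 0], "turn": 18}
    - {"fingers": 0.4, "delta_pos": [-19, 4, 0], "turn": 24}
    - {"fingers": 0.4, "delta_pos": [-23.5, 5, 0], "turn": 29}

```text
time: 1.1
tool_pos: [0.5092, 0.2795, 0.2492]
ee_rot: [-0.0, 0.665, 0.747, -0.0]
ft_force: [0.9, 0.5, -0.6]
opening: 0.0341
grasp_force: 0.0
```

Request:
move_arm:
  commands:
    - {"fingers": 0.4, "delta_pos": [-3, 1.2, 0], "turn": 0}
    - {"fingers": 0.4, "delta_pos": [-4.5, 1.7, 0], "turn": 0}
    - {"fingers": 0.4, "delta_pos": [-4.5, 1.7, 0], "turn": 0}
    - {"fingers": 0.4, "delta_pos": [-4.5, 1.7, 0], "turn": 0}
    - {"fingers": 0.4, "delta_pos": [-4.5, 1.7, 0], "turn": 0}

```text
time: 1.6
tool_pos: [0.5292, 0.2401, 0.2496]
ee_rot: [-0.0, 0.662, 0.749, -0.0]
ft_force: [-0.5, 0.2, -0.3]
opening: 0.0341
grasp_force: 0.0
```

```bash
python3 -c "
from h import *
c=grab('wrist','w0'); print(c['mtx'],c['position'],rot(c))
grab('top','top1')"; python3 go.py .55 .24 .25 6.8
```

```text
[[291.21760376   0.         252.90560682]
 [  0.         291.21760376 192.49298896]
 [  0.           0.           1.        ]] [0.51823641 0.32222018 0.41311995] [[ 0.99237966  0.1171785   0.03810264]
 [ 0.12320723 -0.93962095 -0.31926861]
 [-0.00160938  0.3215302  -0.94689796]]
t 1.70 pos [0.5295 0.2401 0.2497] yaw 7.05 tilt [-3.e-04  3.e-04 -1.e+00] delta cm [-0.26  2.04 -0.03] turn 0.25 q [0.23 0.42 1.5  0.   1.22 0.11] F [ 1.  -0.4  0.3] open 0.0344 gf 0.0
```

View pics/w0.png

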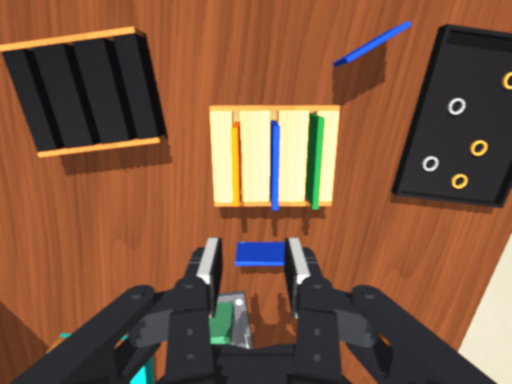

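The wrist view shows the wooden rack at (275,155), with orange (236,163), blue (275,165) and green (317,160). The small blue slab lies at (260,254), nearer the gauge. Measuring the blue slab's line and the gauge.

```bash
cat > m2.py <<'E'
from h import *
def blobs(f,lo,hi,z,mn=60,box=None,k=0):
    c=load(f);h=cv2.cvtColor(c['color'],cv2.COLOR_RGB2HSV);m=cv2.inRange(h,lo,hi)
    if k: m=cv2.morphologyEx(m,cv2.MORPH_CLOSE,np.ones((k,k)))
    n,l,st,ce=cv2.connectedComponentsWithStats(m)
    for i in range(1,n):
        if st[i,4]<mn: continue
        if box and not(box[0]<ce[i][0]<box[2] and box[1]<ce[i][1]<box[3]): continue
        ys,xs=np.where(l==i);P=ray(c,np.c_[xs,ys],z)[:,:2].astype(np.float32)
        (cx,cy),(w,hh),a=cv2.minAreaRect(P)
        if w<hh:a+=90;w,hh=hh,w
        yield ce[i],st[i],(cx,cy,w,hh,a)
if __name__=='__main__':
    B=((108,110,60),(130,255,255))
    for ce,st,r in blobs('w0',*B,.088,box=(265,100,290,215)): print('w blue',st,np.round(r,4))
    for ce,st,r in blobs('top1',*B,.088,30): print('t blue',ce,np.round(r,4))
    W=((12,40,120),(30,200,255))
    for f,b in(('w0',(205,100,340,215)),('top1',(165,155,215,215))):
        for ce,st,r in blobs(f,*W,.04,300,b,9): print(f,'wood',st,np.round(r,4))
    c=load('w0');h=cv2.cvtColor(c['color'],cv2.COLOR_RGB2HSV);m=cv2.inRange(h,*B)
    for row in range(118,214,8):
        xs=np.where(m[row,262:290])[0]+262
        if len(xs): print(row,xs.min(),xs.max(),ray(c,[[xs.min()-.5,row],[xs.max()+.5,row]],.088)[:,:2].round(4).tolist())
E
python3 m2.py
```

```text
w blue [271 121   9  90 660] [5.52600e-01 2.45400e-01 1.04500e-01 8.80000e-03 9.82215e+01]
t blue [232.19565217 183.7173913 ] [0.5502 0.0974 0.0692 0.0081 7.669 ]
t blue [196.39473684 181.28947368] [5.54400e-01 2.16800e-01 4.37000e-02 9.50000e-03 9.74057e+01]
w0 wood [  208   104   133   104 10930] [0.5539 0.2461 0.1652 0.1357 7.1138]
126 272 278 [[0.542, 0.2914], [0.5496, 0.2923]]
134 271 278 [[0.5422, 0.2827], [0.5509, 0.2837]]
142 271 278 [[0.5434, 0.2739], [0.5523, 0.275]]
150 271 278 [[0.5447, 0.2651], [0.5536, 0.2662]]
158 271 278 [[0.546, 0.256], [0.555, 0.2572]]
166 271 278 [[0.5473, 0.2468], [0.5564, 0.248]]
174 271 277 [[0.5487, 0.2375], [0.5567, 0.2385]]
182 271 277 [[0.5501, 0.2279], [0.5582, 0.229]]
190 271 277 [[0.5515, 0.2182], [0.5596, 0.2192]]
198 271 277 [[0.5529, 0.2083], [0.5611, 0.2094]]
206 272 278 [[0.5555, 0.1984], [0.5638, 0.1994]]
```

```bash
python3 go.py .5525 .244 .11 7.2
```

```text
t 1.70 pos [0.5295 0.2401 0.2497] yaw 7.05 tilt [-3.e-04  3.e-04 -1.e+00] delta cm [ 0.1   2.34 13.97] turn -0.15 q [0.23 0.42 1.5  0.   1.22 0.11] F [ 1.  -0.4  0.3] open 0.0344 gf 0.0
```

Request:
move_arm:
  commands:
    - {"fingers": 0.4, "delta_pos": [0.1, 1.3, 3], "turn": 0}
    - {"fingers": 0.4, "delta_pos": [0.1, 2.3, 7], "turn": 0}
    - {"fingers": 0.4, "delta_pos": [0.1, 2.3, 11], "turn": 0}
    - {"fingers": 0.4, "delta_pos": [0.1, 2.3, 14], "turn": 0}
    - {"fingers": 0.4, "delta_pos": [0.1, 2.3, 14], "turn": 0}

```text
time: 2.2
tool_pos: [0.5491, 0.2425, 0.1053]
ee_rot: [-0.003, 0.663, 0.749, -0.004]
ft_force: [-0.6, -0.3, -0.6]
opening: 0.0342
grasp_force: 0.0
```

```bash
python3 go.py .5525 .244 .05 7.2; python3 - <<'E'
from h import *
c=grab('wrist','w1')
cv2.imwrite('pics/w1c.png',c['color'][100:384,130:400,::-1].repeat(2,0).repeat(2,1))
E
```

```text
t 2.20 pos [0.5491 0.2425 0.1053] yaw 7.00 tilt [-0.01   -0.0022 -0.9999] delta cm [0.11 0.41 5.53] turn -0.20 q [0.23 0.63 1.58 0.   0.94 0.11] F [-0.6 -0.3 -0.6] open 0.0342 gf 0.0
```

View pics/w1c.png

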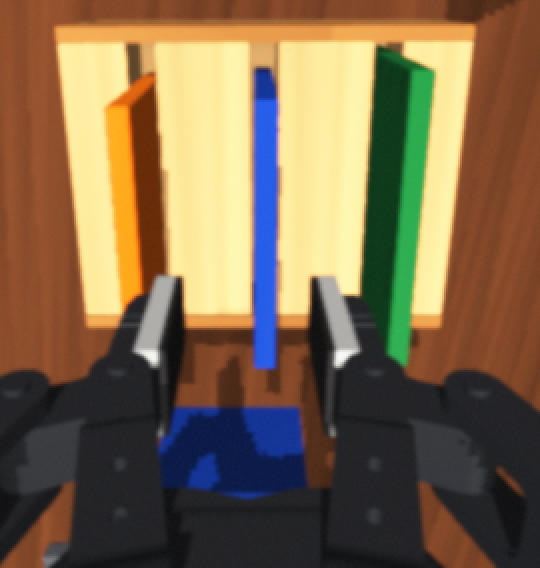

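The crop shows the blue slab at (265,220), between the fingertips at (182,300) and (312,300) and about 4 mm right of centre, which matches the arm's lag. Clearance to green and orange is fine, so I'm descending.

Request:
move_arm:
  commands:
    - {"fingers": 0.4, "delta_pos": [0, 0, 0], "turn": 0}
    - {"fingers": 0.4, "delta_pos": [0, 0, 1.5], "turn": 0}
    - {"fingers": 0.4, "delta_pos": [0, 0, 3], "turn": 0}
    - {"fingers": 0.4, "delta_pos": [0, 0, 4.5], "turn": 0}
    - {"fingers": 0.4, "delta_pos": [0, 0, 6], "turn": 0}

```text
time: 2.75
tool_pos: [0.5554, 0.2432, 0.0517]
ee_rot: [0.002, 0.663, 0.749, 0.002]
ft_force: [0.0, -0.4, 0.1]
opening: 0.0342
grasp_force: 0.0
```

```bash
python3 go.py .5525 .244 .05 7.2
```

```text
t 2.75 pos [0.5554 0.2432 0.0517] yaw 6.94 tilt [ 0.0055  0.0013 -1.    ] delta cm [ 0.12 -0.27  0.17] turn -0.26 q [0.23 0.71 1.61 0.   0.82 0.11] F [ 0.  -0.4  0.1] open 0.0342 gf 0.0
```

Request:
move_arm:
  commands:
    - {"fingers": 0.4, "delta_pos": [0, 0, 0], "turn": 0}
    - {"fingers": 0.4, "delta_pos": [0, 0, 0], "turn": 0}
    - {"fingers": 0.4, "delta_pos": [0, 0, 0], "turn": 0}
    - {"fingers": 0.4, "delta_pos": [0, 0, 0], "turn": 0}
    - {"fingers": 0.3, "delta_pos": [0, 0, 0], "turn": 0}

```text
time: 3.25
tool_pos: [0.5537, 0.2425, 0.0503]
ee_rot: [0.0, 0.663, 0.748, 0.0]
ft_force: [-0.3, 0.1, -0.9]
opening: 0.0258
grasp_force: 0.0
```

```bash
python3 go.py .5525 .244 .05 7.2; python3 - <<'E'
from h import *
c=grab('wrist','w2');h=cv2.cvtColor(c['color'],cv2.COLOR_RGB2HSV);m=cv2.inRange(h,(108,110,60),(130,255,255))
o=arm.get_obs(); print('tips',proj(c,o['tool_pos']),'slab est tops',proj(c,[[.5525,.244,.088],[.549,.275,.088]]))
for r in range(120,290,20):
    xs=np.where(m[r])[0]; print(r,xs.min() if len(xs) else '',xs.max() if len(xs) else '')
E
```

```text
t 3.25 pos [0.5537 0.2425 0.0503] yaw 6.92 tilt [ 1.2e-03  3.0e-04 -1.0e+00] delta cm [ 0.17 -0.1   0.03] turn -0.28 q [ 0.23  0.71  1.61 -0.    0.82  0.11] F [-0.3  0.1 -0.9] open 0.0258 gf 0.0
tips [[254.25879827 233.93780794]] slab est tops [[253.01124285 265.61725431]
 [253.63220722 207.42510217]]
120  
140  
160 249 262
180 248 263
200 248 263
220 249 264
240 249 263
260 249 263
280 250 263
```

Request:
move_arm:
  commands:
    - {"fingers": 0.15, "delta_pos": [0, 0, 0], "turn": 0}
    - {"fingers": 0.08, "delta_pos": [0, 0, 0], "turn": 0}
    - {"fingers": 0, "delta_pos": [0, 0, 0], "turn": 0}
    - {"fingers": 0, "delta_pos": [0, 0, 0], "turn": 0}
    - {"fingers": 0, "delta_pos": [0, 0, 0], "turn": 0}
  newtons: 30

```text
time: 3.8
tool_pos: [0.5538, 0.2424, 0.0498]
ee_rot: [0.0, 0.663, 0.748, 0.0]
ft_force: [0.6, -0.1, 0.9]
opening: 0.0071
grasp_force: 31.4
```

```bash
python3 go.py .5537 .2425 .05 7.0
```

```text
t 3.80 pos [0.5538 0.2424 0.0498] yaw 6.92 tilt [ 1.1e-03  2.0e-04 -1.0e+00] delta cm [ 0.01 -0.   -0.02] turn -0.08 q [ 0.23  0.71  1.61 -0.    0.82  0.11] F [ 0.6 -0.1  0.9] open 0.0071 gf 31.4
```

Gripped. Lifting straight up.

Request:
move_arm:
  commands:
    - {"fingers": 0, "delta_pos": [0, 0, -1], "turn": 0}
    - {"fingers": 0, "delta_pos": [0, 0, -2], "turn": 0}
    - {"fingers": 0, "delta_pos": [0, 0, -3], "turn": 0}
    - {"fingers": 0, "delta_pos": [0, 0, -4], "turn": 0}
    - {"fingers": 0, "delta_pos": [0, 0, -5], "turn": 0}

```text
time: 4.3
tool_pos: [0.5524, 0.2423, 0.1006]
ee_rot: [-0.0, 0.663, 0.748, -0.001]
ft_force: [-0.4, 1.1, -1.5]
opening: 0.0069
grasp_force: 31.1
```

Request:
move_arm:
  commands:
    - {"fingers": 0, "delta_pos": [0, 0, -2], "turn": 0}
    - {"fingers": 0, "delta_pos": [0, 0, -5], "turn": 0}
    - {"fingers": 0, "delta_pos": [0, 0, -8], "turn": 0}
    - {"fingers": 0, "delta_pos": [0, 0, -11], "turn": 0}
    - {"fingers": 0, "delta_pos": [0, 0, -11], "turn": 0}

```text
time: 4.8
tool_pos: [0.5557, 0.2431, 0.2149]
ee_rot: [0.003, 0.663, 0.749, 0.004]
ft_force: [0.4, 0.8, -0.0]
opening: 0.0072
grasp_force: 31.1
```

```bash
python3 - <<'E'
from h import *
from m2 import blobs
grab('top','top2');grab('scene','sc2')
G=((40,60,40),(85,255,255))
for ce,st,r in blobs('top2',*G,.085,30,(250,165,345,215)): print('green',ce,np.round(r,4))
for ce,st,r in blobs('top2',(0,140,100),(9,255,255),.086,8,(250,165,345,215)): print('red',ce,np.round(r,4))
# base outline (grey) and steel
c=load('top2');h=cv2.cvtColor(c['color'],cv2.COLOR_RGB2HSV);roi=np.zeros(h.shape[:2],np.uint8);roi[168:220,252:345]=255
brown=cv2.inRange(h,(0,85,0),(25,255,160));m=cv2.morphologyEx(roi&~brown,cv2.MORPH_OPEN,np.ones((3,3)))
n,l,st,ce=cv2.connectedComponentsWithStats(m);i=1+st[1:,4].argmax();ys,xs=np.where(l==i)
(cx,cy),(w,hh),a=cv2.minAreaRect(ray(c,np.c_[xs,ys],.012)[:,:2].astype(np.float32));print('base',cx,cy,w,hh,a,st[i])
cv2.imwrite('pics/crop2.png',np.hstack([cv2.resize(c['color'][120:225,170:345],(400,240),interpolation=2),cv2.resize(cv2.merge([m]*3)[120:225,170:345],(400,240))])[:,:,::-1])
E
python3 go.py .5 -.05 .2 14
```

```text
green [313.25       187.07894737] [ 0.5415 -0.1754  0.0497  0.0178  9.7222]
green [267.08256881 198.35779817] [ 0.501  -0.0209  0.0557  0.0228 14.4779]
red [320.36363636 184.59090909] [ 5.49100e-01 -1.99600e-01  3.44000e-02  7.50000e-03  1.76786e+01]
base 0.5311803221702576 -0.1283954381942749 0.0944528877735138 0.2651342749595642 14.311456680297852 [ 259  173   78   42 1960]
t 4.90 pos [0.5529 0.2424 0.2106] yaw 6.92 tilt [ 7.e-04  2.e-04 -1.e+00] delta cm [-28.39  -8.77   1.05] turn -7.08 q [0.23 0.5  1.49 0.   1.16 0.11] F [-0.4 -1.  -1.1] open 0.0072 gf 31.1
```

View pics/crop2.png

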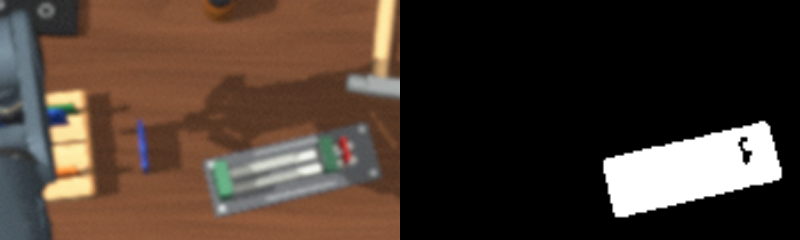

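The base and both jaws are found at about 14.3°. Moving over the gauge for a refined look.

```bash
python3 go.py .5232 -.097 .2 14.3
```

```text
t 4.90 pos [0.5529 0.2424 0.2106] yaw 6.92 tilt [ 7.e-04  2.e-04 -1.e+00] delta cm [-33.33  -7.03   1.05] turn -7.38 q [0.23 0.5  1.49 0.   1.16 0.11] F [-0.4 -1.  -1.1] open 0.0072 gf 31.1
```

Request:
move_arm:
  commands:
    - {"fingers": 0, "delta_pos": [-3, -0.6, 0], "turn": -1}
    - {"fingers": 0, "delta_pos": [-7, -1.5, 0], "turn": -2}
    - {"fingers": 0, "delta_pos": [-11, -2.3, 0], "turn": -4}
    - {"fingers": 0, "delta_pos": [-15, -3.2, 0], "turn": -6}
    - {"fingers": 0, "delta_pos": [-19, -4, 0], "turn": -7.4}

```text
time: 5.4
tool_pos: [0.5342, 0.0478, 0.2079]
ee_rot: [-0.002, 0.613, 0.79, -0.001]
ft_force: [0.6, 0.2, 0.1]
opening: 0.0075
grasp_force: 31.1
```

```bash
python3 go.py .5232 -.097 .2 14.3
```

```text
t 5.40 pos [0.5342 0.0478 0.2079] yaw 14.41 tilt [-4.7e-03  6.0e-04 -1.0e+00] delta cm [-13.75  -4.67   0.79] turn 0.11 q [-0.12  0.41  1.65  0.    1.08 -0.37] F [0.6 0.2 0.1] open 0.0075 gf 31.1
```

Request:
move_arm:
  commands:
    - {"fingers": 0, "delta_pos": [-4, -1.3, 0.3], "turn": 0}
    - {"fingers": 0, "delta_pos": [-8, -2.7, 0.5], "turn": 0}
    - {"fingers": 0, "delta_pos": [-11, -3.8, 0.8], "turn": 0}
    - {"fingers": 0, "delta_pos": [-13, -4.5, 0.8], "turn": 0}
    - {"fingers": 0, "delta_pos": [-13.8, -4.8, 0.8], "turn": 0}

```text
time: 5.9
tool_pos: [0.5225, -0.0982, 0.2]
ee_rot: [-0.002, 0.615, 0.789, -0.001]
ft_force: [-0.5, -0.0, -1.2]
opening: 0.007
grasp_force: 31.1
```

```bash
python3 go.py .5232 -.097 .2 14.3; python3 - <<'E'
from h import *
c=grab('wrist','w3'); cv2.imwrite('pics/w3b.png',cv2.resize(c['color'],(768,576),interpolation=2)[:,:,::-1]); print(c['position'])
E
```

```text
t 5.90 pos [ 0.5225 -0.0982  0.2   ] yaw 14.15 tilt [-0.0036  0.0013 -1.    ] delta cm [0.1  0.09 0.  ] turn -0.15 q [-0.4   0.42  1.67 -0.    1.05 -0.64] F [-0.5 -0.  -1.2] open 0.0070 gf 31.1
[ 0.50190332 -0.01808526  0.36366745]
```

View pics/w3b.png

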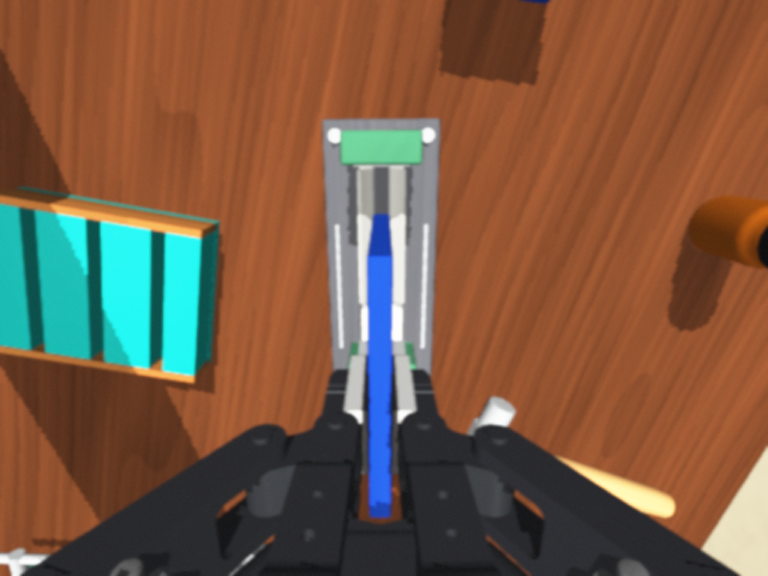

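The wrist view shows the fixed green jaw at (381,147) and the groove strip at (381,190), with the slab at (380,235) right above it and nearly in line. The sliding jaw's edges are at (355,355) and (410,355). Computing the lateral error.

```bash
python3 - <<'E'
from h import *
from m2 import blobs
c=load('w3');h=cv2.cvtColor(c['color'],cv2.COLOR_RGB2HSV)
for ce,st,r in blobs('w3',(40,60,40),(85,255,255),.088,20,(215,70,300,250)): print('green',ce,st,np.round(r,4))
g=lambda px:np.array(px)/1.5
v=np.array([np.cos(np.radians(14.3)),np.sin(np.radians(14.3))]);u=np.array([-v[1],v[0]]);t=np.array([.5225,-.0982])
def show(n,px,z):
    P=ray(c,g(px),z)[0,:2]; print(n,P.round(4),'along u %.4f lateral v %.4f (rel TCP)'%((P-t)@u,(P-t)@v))
show('fixed jaw front L',[341,163],.088);show('front R',[422,163],.088);show('back L',[340,130],.088);show('back R',[423,130],.088)
show('groove floor @190 L',[373.5,190],.012);show('R',[388.5,190],.012)
show('lip top outer L@230',[358,230],.047);show('lip R',[407,230],.047)
show('base TL',[323,120],.012);show('base TR',[439,120],.012);show('base L360',[335,360],.012);show('base R360',[432,360],.012)
show('slab end top L',[368,255],.242-.002);show('slab R',[391,255],.24);show('slab bottom tip',[381,214],.158)
E
```

```text
green [253.82601756  97.92577813] [ 226   86   56   24 1253] [ 0.5022 -0.0211  0.0497  0.0197 14.2107]
green [235.85714286 232.2       ] [233 229   6   8  35] [ 5.16800e-01 -1.56000e-01  8.20000e-03  5.30000e-03  1.03261e+02]
green [273.58108108 236.25675676] [270 228   8  19  74] [ 5.571000e-01 -1.512000e-01  2.180000e-02  4.600000e-03  1.179724e+02]
fixed jaw front L [ 0.4813 -0.0362] along u 0.0702 lateral v -0.0246 (rel TCP)
front R [ 0.529  -0.0242] along u 0.0701 lateral v 0.0245 (rel TCP)
back L [ 0.4766 -0.018 ] along u 0.0891 lateral v -0.0247 (rel TCP)
back R [ 0.5243 -0.0059] along u 0.0890 lateral v 0.0246 (rel TCP)
groove floor @190 L [ 0.505 -0.055] along u 0.0462 lateral v -0.0063 (rel TCP)
R [ 0.5164 -0.0521] along u 0.0462 lateral v 0.0055 (rel TCP)
lip top outer L@230 [ 0.5006 -0.082 ] along u 0.0212 lateral v -0.0172 (rel TCP)
lip R [ 0.5353 -0.0731] along u 0.0211 lateral v 0.0186 (rel TCP)
base TL [ 0.4557 -0.0142] along u 0.0979 lateral v -0.0440 (rel TCP)
base TR [0.5402 0.0072] along u 0.0977 lateral v 0.0432 (rel TCP)
base L360 [ 0.5075 -0.209 ] along u -0.1037 lateral v -0.0419 (rel TCP)
base R360 [ 0.5921 -0.1875] along u -0.1037 lateral v 0.0454 (rel TCP)
slab end top L [ 0.5059 -0.0495] along u 0.0513 lateral v -0.0040 (rel TCP)
slab R [ 0.5124 -0.0478] along u 0.0513 lateral v 0.0027 (rel TCP)
slab bottom tip [ 0.5098 -0.0495] along u 0.0503 lateral v -0.0003 (rel TCP)
```

Lateral error is under 1 mm and yaw agrees. TCP is at gauge x of about +5 mm, so I'm lowering.

Request:
move_arm:
  commands:
    - {"fingers": 0, "delta_pos": [0, 0, 2], "turn": 0}
    - {"fingers": 0, "delta_pos": [0, 0, 5], "turn": 0}
    - {"fingers": 0, "delta_pos": [0, 0, 8], "turn": 0}
    - {"fingers": 0, "delta_pos": [0, 0, 9.5], "turn": 0}
    - {"fingers": 0, "delta_pos": [0, 0, 9.5], "turn": 0}

```text
time: 6.45
tool_pos: [0.5216, -0.0943, 0.1039]
ee_rot: [-0.004, 0.613, 0.79, -0.001]
ft_force: [-0.4, -0.2, -0.6]
opening: 0.0073
grasp_force: 31.1
```

Request:
move_arm:
  commands:
    - {"fingers": 0, "delta_pos": [0, 0, 0], "turn": 0}
    - {"fingers": 0, "delta_pos": [0, 0, 0], "turn": 0}
    - {"fingers": 0, "delta_pos": [0, 0, 0], "turn": 0}
    - {"fingers": 0, "delta_pos": [0, 0, 0], "turn": 0}
    - {"fingers": 0, "delta_pos": [0, 0, 0], "turn": 0}

```text
time: 6.95
tool_pos: [0.5244, -0.0968, 0.1072]
ee_rot: [0.001, 0.614, 0.79, 0.0]
ft_force: [-0.4, 0.3, -0.4]
opening: 0.0073
grasp_force: 31.1
```

```bash
python3 go.py .5225 -.0982 .054 14.3
```

```text
t 6.95 pos [ 0.5244 -0.0968  0.1072] yaw 14.31 tilt [ 1.1e-03 -5.0e-04 -1.0e+00] delta cm [-0.09 -0.22  5.32] turn 0.01 q [-0.39  0.55  1.76  0.    0.83 -0.64] F [-0.4  0.3 -0.4] open 0.0073 gf 31.1
```

Request:
move_arm:
  commands:
    - {"fingers": 0, "delta_pos": [-0.1, -0.2, 0.5], "turn": 0}
    - {"fingers": 0, "delta_pos": [-0.1, -0.2, 1], "turn": 0}
    - {"fingers": 0, "delta_pos": [-0.1, -0.2, 1.5], "turn": 0}
    - {"fingers": 0, "delta_pos": [-0.1, -0.2, 2], "turn": 0}
    - {"fingers": 0, "delta_pos": [-0.1, -0.2, 2], "turn": 0}

```text
time: 7.45
tool_pos: [0.5217, -0.0979, 0.0856]
ee_rot: [-0.001, 0.614, 0.79, -0.0]
ft_force: [0.9, 0.3, -1.3]
opening: 0.0072
grasp_force: 31.1
```

```bash
python3 go.py .5225 -.0982 .054 14.3;python3 - <<'E'
from h import *
c=grab('wrist','w4'); h=c['color'];cv2.imwrite('pics/w4c.png',cv2.resize(h[40:290,150:360],(504,600),interpolation=2)[:,:,::-1])
E
```

```text
t 7.45 pos [ 0.5217 -0.0979  0.0856] yaw 14.31 tilt [-1.9e-03  8.0e-04 -1.0e+00] delta cm [-0.05  0.07  3.16] turn 0.01 q [-0.4   0.59  1.78 -0.    0.78 -0.65] F [ 0.9  0.3 -1.3] open 0.0072 gf 31.1
```

View pics/w4c.png

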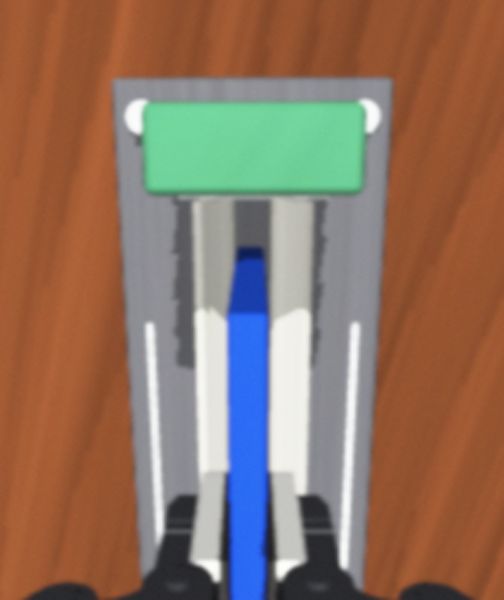

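The crop shows the slab's lower end (250,250) within the groove strip (235 to 271), less than 1 mm left of centre. Continuing down.

Request:
move_arm:
  commands:
    - {"fingers": 0, "delta_pos": [0, 0.05, 0.5], "turn": 0}
    - {"fingers": 0, "delta_pos": [0, 0.05, 1], "turn": 0}
    - {"fingers": 0, "delta_pos": [0, 0.05, 1.5], "turn": 0}
    - {"fingers": 0, "delta_pos": [0, 0.05, 2], "turn": 0}
    - {"fingers": 0, "delta_pos": [0, 0.05, 2.3], "turn": 0}

```text
time: 8.0
tool_pos: [0.5225, -0.0979, 0.063]
ee_rot: [-0.0, 0.613, 0.79, -0.0]
ft_force: [0.4, 0.1, -0.5]
opening: 0.0071
grasp_force: 31.1
```

```bash
python3 go.py .5225 -.0982 .054 14.3
```

```text
t 8.00 pos [ 0.5225 -0.0979  0.063 ] yaw 14.32 tilt [-8.e-04  3.e-04 -1.e+00] delta cm [-0.03 -0.01  0.9 ] turn 0.02 q [-0.4   0.63  1.79 -0.    0.73 -0.65] F [ 0.4  0.1 -0.5] open 0.0071 gf 31.1
```

No contact force. Last 9 mm.

Request:
move_arm:
  commands:
    - {"fingers": 0, "delta_pos": [0, 0, 0.2], "turn": 0}
    - {"fingers": 0, "delta_pos": [0, 0, 0.4], "turn": 0}
    - {"fingers": 0, "delta_pos": [0, 0, 0.6], "turn": 0}
    - {"fingers": 0, "delta_pos": [0, 0, 0.8], "turn": 0}
    - {"fingers": 0, "delta_pos": [0, 0, 0.8], "turn": 0}

```text
time: 8.5
tool_pos: [0.5227, -0.0979, 0.0554]
ee_rot: [-0.0, 0.613, 0.79, -0.0]
ft_force: [0.5, 0.3, -1.1]
opening: 0.0071
grasp_force: 31.1
```

```bash
python3 go.py .5225 -.0982 .054 14.3
```

```text
t 8.50 pos [ 0.5227 -0.0979  0.0554] yaw 14.32 tilt [-4.e-04  2.e-04 -1.e+00] delta cm [-0.02 -0.03  0.14] turn 0.02 q [-0.4   0.64  1.79  0.    0.71 -0.65] F [ 0.5  0.3 -1.1] open 0.0071 gf 31.1
```

Request:
move_arm:
  commands:
    - {"fingers": 0, "delta_pos": [0, 0, 0.05], "turn": 0}
    - {"fingers": 0, "delta_pos": [0, 0, 0.1], "turn": 0}
    - {"fingers": 0, "delta_pos": [0, 0, 0.15], "turn": 0}
    - {"fingers": 0, "delta_pos": [0, 0, 0.15], "turn": 0}
    - {"fingers": 0, "delta_pos": [0, 0, 0.15], "turn": 0}

```text
time: 9.0
tool_pos: [0.5229, -0.098, 0.0541]
ee_rot: [0.0, 0.613, 0.79, 0.0]
ft_force: [-0.3, -0.8, 0.0]
opening: 0.0071
grasp_force: 31.1
```

```bash
python3 go.py .5225 -.0982 .054 14.3
```

```text
t 9.00 pos [ 0.5229 -0.098   0.0541] yaw 14.32 tilt [ 1.e-04 -1.e-04 -1.e+00] delta cm [-0.01 -0.04  0.01] turn 0.02 q [-0.4   0.64  1.79 -0.    0.71 -0.65] F [-0.3 -0.8  0. ] open 0.0071 gf 31.1
```

Request:
move_arm:
  commands:
    - {"fingers": 0.1, "delta_pos": [0, 0, 0], "turn": 0}
    - {"fingers": 0.2, "delta_pos": [0, 0, 0], "turn": 0}
    - {"fingers": 0.3, "delta_pos": [0, 0, 0], "turn": 0}
    - {"fingers": 0.4, "delta_pos": [0, 0, 0], "turn": 0}
    - {"fingers": 0.4, "delta_pos": [0, 0, 0], "turn": 0}

```text
time: 9.5
tool_pos: [0.5228, -0.098, 0.0541]
ee_rot: [-0.0, 0.613, 0.79, -0.0]
ft_force: [0.4, 0.5, -0.9]
opening: 0.0342
grasp_force: 0.0
```

Request:
move_arm:
  commands:
    - {"fingers": 0.4, "delta_pos": [0, 0, -2], "turn": 0}
    - {"fingers": 0.4, "delta_pos": [0, 0, -5], "turn": 0}
    - {"fingers": 0.4, "delta_pos": [0, 0, -8], "turn": 0}
    - {"fingers": 0.4, "delta_pos": [0, 0, -11.5], "turn": 0}
    - {"fingers": 0.4, "delta_pos": [0, 0, -13], "turn": 0}

```text
time: 10.0
tool_pos: [0.5244, -0.0986, 0.1872]
ee_rot: [0.003, 0.613, 0.79, 0.001]
ft_force: [0.2, 0.4, -0.8]
opening: 0.0339
grasp_force: 0.0
```

```bash
python3 - <<'E'
from h import *
from m2 import blobs
c=grab('wrist','w5');t=grab('top','top5')
v=np.array([np.cos(np.radians(14.3)),np.sin(np.radians(14.3))]);u=np.array([-v[1],v[0]]);O=np.array([.5225,-.0982])-.0048*u
for f in('w5','top5'):
  for n,lo,hi,z in(('green',(40,60,40),(85,255,255),.085),('red',(0,140,90),(9,255,255),.086),('blue',(105,110,60),(130,255,255),.092)):
    for ce,st,r in blobs(f,lo,hi,z,15):
        d=np.array(r[:2])-O
        if abs(d@u)<.18 and abs(d@v)<.05: print(f,n,st,np.round(r,4),'gauge xy',round(d@u,4),round(d@v,4))
cv2.imwrite('pics/w5c.png',np.hstack([c['color'][:300,110:410],cv2.resize(t['color'][165:225,245:345],(500,300),interpolation=2)])[:,:,::-1])
E
python3 go.py .5225 -.0982 .18 14.3
```

```text
w5 green [ 222   84   59   25 1376] [ 0.5022 -0.0211  0.0503  0.0197 14.3613] gauge xy 0.0845 -0.0006
w5 green [228 232  48  33 898] [ 0.5389 -0.1651  0.0491  0.0374 15.7835] gauge xy -0.064 -0.0006
w5 red [233 265  37  20 605] [ 0.5465 -0.1957  0.0386  0.0237 14.2452] gauge xy -0.0956 -0.0009
w5 blue [247 123   9 111 925] [ 5.208000e-01 -9.370000e-02  1.060000e-01  7.800000e-03  1.039931e+02] gauge xy 0.0095 -0.0006
top5 red [320 183   3   8  19] [ 5.435000e-01 -2.014000e-01  2.390000e-02  6.700000e-03  1.794641e+02] gauge xy -0.1004 -0.0051
t 10.10 pos [ 0.5246 -0.0986  0.1867] yaw 14.32 tilt [ 0.0057 -0.0024 -1.    ] delta cm [ 0.1  -0.19  0.67] turn 0.02 q [-0.4   0.43  1.69 -0.    1.01 -0.65] F [0.1 0.6 0.4] open 0.0341 gf 0.0
```

View pics/w5c.png

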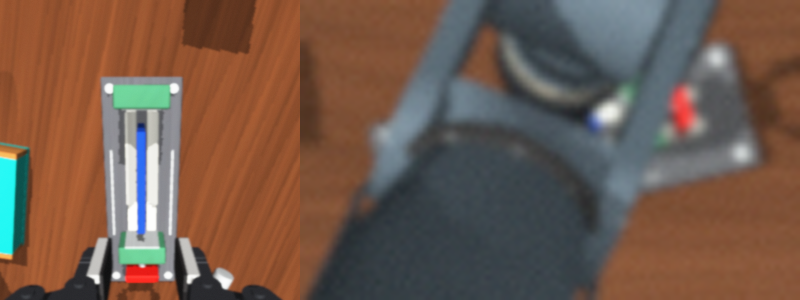

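The slab stands in the groove, free: (141,180) in the crop's left half, in line, with the fixed jaw at (142,96), the sliding jaw at (141,247) and the red pad at (142,273). Pad face is at gauge x of about -0.104. Moving behind it with shut fingers.

Request:
move_arm:
  commands:
    - {"fingers": 0.2, "delta_pos": [-3, 0, 0], "turn": 0}
    - {"fingers": 0, "delta_pos": [-7, 0, 0], "turn": 0}
    - {"fingers": 0, "delta_pos": [-11, 0, 0], "turn": 0}
    - {"fingers": 0, "delta_pos": [-14, 0, 0], "turn": 0}
    - {"fingers": 0, "delta_pos": [-15.2, 0, 0], "turn": 0}
  newtons: 20

```text
time: 10.6
tool_pos: [0.5604, -0.248, 0.1824]
ee_rot: [-0.0, 0.615, 0.789, -0.0]
ft_force: [-0.7, -0.4, 0.6]
opening: -0.0002
grasp_force: 0.0
```

```bash
cat > gp.py <<'E'
from h import *
from go import go
v=np.array([np.cos(np.radians(14.3)),np.sin(np.radians(14.3))]);u=np.array([-v[1],v[0]]);O=np.array([.5237,-.1029])
import sys
gx,z=map(float,sys.argv[1:3]);p=O+gx*u
go(p[0],p[1],z,14.3);d=arm.get_obs()['tool_pos'][:2]-O;print('TCP gauge',d@u,d@v,'F along',arm.get_obs()['ft_force'][:2]@u)
if len(sys.argv)>3:
    from m2 import blobs
    for n in sys.argv[3].split(','):
        f='z%d'%int(arm.get_obs()['time']*100)+n;grab(n,f)
        for nm,lo,hi,zz in(('green',(40,60,40),(85,255,255),.082),('red',(0,140,90),(9,255,255),.086),('blue',(105,110,60),(130,255,255),.092)):
            for ce,st,r in blobs(f,lo,hi,zz,15):
                d=np.array(r[:2])-O
                if abs(d@u)<.18 and abs(d@v)<.05: print(f,nm,st,np.round(r[2:],4),'gauge xy',round(d@u,4),round(d@v,4))
E
python3 gp.py -.145 .05 wrist
```

```text
t 10.60 pos [ 0.5604 -0.248   0.1824] yaw 14.17 tilt [-1.e-03  2.e-04 -1.e+00] delta cm [ 0.46  0.04 13.24] turn -0.13 q [-0.6   0.54  1.49 -0.    1.11 -0.85] F [-0.7 -0.4  0.6] open -0.0002 gf 0.0
TCP gauge -0.14964301107714792 -0.0002670888900929286 F along -0.19179531950005638
z1060wrist green [ 226   93   57   24 1297] [ 0.0491  0.0191 14.2178] gauge xy -0.0757 -0.0004
z1060wrist red [234 127  41  14 467] [3.5400e-02 1.1000e-02 1.5933e+01] gauge xy -0.1003 -0.0005
z1060wrist blue [248   0  11  72 731] [4.940000e-02 7.800000e-03 1.045398e+02] gauge xy -0.0247 -0.0012
```

Request:
move_arm:
  commands:
    - {"fingers": 0, "delta_pos": [0, 0, 3], "turn": 0}
    - {"fingers": 0, "delta_pos": [0, 0, 6.5], "turn": 0}
    - {"fingers": 0, "delta_pos": [0, 0, 10], "turn": 0}
    - {"fingers": 0, "delta_pos": [0, 0, 12], "turn": 0}
    - {"fingers": 0, "delta_pos": [0, 0, 13], "turn": 0}

```text
time: 11.15
tool_pos: [0.558, -0.2423, 0.0511]
ee_rot: [-0.004, 0.613, 0.79, -0.0]
ft_force: [0.2, 0.5, 0.8]
opening: 0.0001
grasp_force: 0.0
```

Request:
move_arm:
  commands:
    - {"fingers": 0, "delta_pos": [0, 0, 0], "turn": 0}
    - {"fingers": 0, "delta_pos": [0.5, 0, 0], "turn": 0}
    - {"fingers": 0, "delta_pos": [1, 0, 0], "turn": 0}
    - {"fingers": 0, "delta_pos": [1.5, 0, 0], "turn": 0}
    - {"fingers": 0, "delta_pos": [2, 0, 0], "turn": 0}

```text
time: 11.65
tool_pos: [0.5558, -0.2255, 0.0551]
ee_rot: [0.001, 0.613, 0.79, 0.0]
ft_force: [-0.1, -0.5, -0.1]
opening: -0.0007
grasp_force: 0.0
```

```bash
python3 gp.py -.12 .05 wrist
```

```text
t 11.65 pos [ 0.5558 -0.2255  0.0551] yaw 14.33 tilt [ 1.4e-03 -8.0e-04 -1.0e+00] delta cm [ 0.68 -0.08  0.51] turn 0.03 q [-0.57  0.7   1.62  0.    0.82 -0.82] F [-0.1 -0.5 -0.1] open -0.0007 gf 0.0
TCP gauge -0.12676910292062052 0.0007996237832915871 F along -0.4583098462705454
z1165wrist green [ 202  133  104   51 4086] [ 0.0491  0.0242 14.3727] gauge xy -0.0731 -0.0002
z1165wrist red [ 218  186   72   38 2242] [ 0.0351  0.0193 14.3702] gauge xy -0.0951 -0.0001
z1165wrist blue [ 240    0   22   96 1887] [3.370000e-02 7.900000e-03 1.043791e+02] gauge xy -0.0273 -0.0013
```

Request:
move_arm:
  commands:
    - {"fingers": 0, "delta_pos": [0.5, 0, 0.3], "turn": 0}
    - {"fingers": 0, "delta_pos": [1, 0, 0.3], "turn": 0}
    - {"fingers": 0, "delta_pos": [1.5, 0, 0.3], "turn": 0}
    - {"fingers": 0, "delta_pos": [2, 0, 0.3], "turn": 0}
    - {"fingers": 0, "delta_pos": [2.5, 0, 0.3], "turn": 0}

```text
time: 12.2
tool_pos: [0.5492, -0.2015, 0.051]
ee_rot: [0.0, 0.613, 0.79, -0.0]
ft_force: [0.0, -1.7, -0.6]
opening: -0.0002
grasp_force: 0.6
```

```bash
python3 gp.py -.08 .05 wrist
```

```text
t 12.20 pos [ 0.5492 -0.2015  0.051 ] yaw 14.32 tilt [-1.e-04 -2.e-04 -1.e+00] delta cm [ 2.19 -0.03  0.1 ] turn 0.02 q [-0.54  0.69  1.66 -0.    0.79 -0.79] F [ 0.  -1.7 -0.6] open -0.0002 gf 0.6
TCP gauge -0.1018500259936518 0.0003236243738693814 F along -1.69041571471459
z1220wrist green [ 202  154  105   55 4028] [ 0.0491  0.0263 15.1585] gauge xy -0.0585 -0.0002
z1220wrist red [ 219  209   71   36 2231] [ 0.0346  0.0187 14.3972] gauge xy -0.0801 -0.0001
z1220wrist blue [ 241    0   22  157 3125] [5.730000e-02 7.800000e-03 1.043406e+02] gauge xy -0.0153 -0.0012
```

Request:
move_arm:
  commands:
    - {"fingers": 0, "delta_pos": [0.4, 0, 0], "turn": 0}
    - {"fingers": 0, "delta_pos": [0.8, 0, 0], "turn": 0}
    - {"fingers": 0, "delta_pos": [1.2, 0, 0], "turn": 0}
    - {"fingers": 0, "delta_pos": [1.6, 0, 0], "turn": 0}
    - {"fingers": 0, "delta_pos": [2, 0, 0], "turn": 0}

```text
time: 12.75
tool_pos: [0.5444, -0.1821, 0.0512]
ee_rot: [0.0, 0.613, 0.79, -0.0]
ft_force: [0.0, -1.0, -0.2]
opening: 0.0
grasp_force: 0.8
```

```bash
python3 gp.py -.07 .05 wrist
```

```text
t 12.75 pos [ 0.5444 -0.1821  0.0512] yaw 14.32 tilt [ 3.e-04 -2.e-04 -1.e+00] delta cm [ 1.19 -0.05  0.12] turn 0.02 q [-0.52  0.68  1.69 -0.    0.77 -0.77] F [ 0.  -1.  -0.2] open 0.0000 gf 0.8
TCP gauge -0.08185813413773413 0.0004827222140035177 F along -0.9250375292301001
z1275wrist green [ 202  156  104   54 3919] [ 0.049   0.0263 14.4469] gauge xy -0.0392 -0.0002
z1275wrist red [ 218  210   72   35 2194] [ 0.035   0.0182 14.3841] gauge xy -0.0604 -0.0002
z1275wrist blue [ 240    0   22  177 3517] [6.620000e-02 8.000000e-03 1.044525e+02] gauge xy 0.0002 -0.0014
```

Request:
move_arm:
  commands:
    - {"fingers": 0, "delta_pos": [0.15, 0, 0], "turn": 0}
    - {"fingers": 0, "delta_pos": [0.3, 0, 0], "turn": 0}
    - {"fingers": 0, "delta_pos": [0.45, 0, 0], "turn": 0}
    - {"fingers": 0, "delta_pos": [0.6, 0, 0], "turn": 0}
    - {"fingers": 0, "delta_pos": [0.7, 0, 0], "turn": 0}

```text
time: 13.3
tool_pos: [0.5427, -0.1754, 0.0512]
ee_rot: [0.0, 0.613, 0.79, 0.0]
ft_force: [-0.2, -1.8, -0.2]
opening: -0.0001
grasp_force: 0.7
```

```bash
python3 gp.py -.0715 .05 wrist
```

```text
t 13.30 pos [ 0.5427 -0.1754  0.0512] yaw 14.32 tilt [ 2.e-04 -0.e+00 -1.e+00] delta cm [ 0.35 -0.05  0.12] turn 0.02 q [-0.51  0.68  1.7   0.    0.76 -0.76] F [-0.2 -1.8 -0.2] open -0.0001 gf 0.7
TCP gauge -0.07497142325906903 0.0004664926209669712 F along -1.6678013409074968
z1330wrist green [ 202  155  104   54 3998] [ 0.049   0.0263 14.3767] gauge xy -0.0319 -0.0002
z1330wrist red [ 218  210   72   35 2193] [ 0.035   0.0182 14.3831] gauge xy -0.0536 -0.0002
z1330wrist blue [ 240    0   22  176 3507] [6.580000e-02 8.000000e-03 1.045035e+02] gauge xy 0.0073 -0.0014
```

Request:
move_arm:
  commands:
    - {"fingers": 0, "delta_pos": [0.05, 0, 0], "turn": 0}
    - {"fingers": 0, "delta_pos": [0.1, 0, 0], "turn": 0}
    - {"fingers": 0, "delta_pos": [0.15, 0, 0], "turn": 0}
    - {"fingers": 0, "delta_pos": [0.2, 0, 0], "turn": 0}
    - {"fingers": 0, "delta_pos": [0.2, 0, 0], "turn": 0}

```text
time: 13.85
tool_pos: [0.5422, -0.1738, 0.0511]
ee_rot: [0.0, 0.613, 0.79, -0.0]
ft_force: [0.6, -3.9, -0.2]
opening: -0.0002
grasp_force: 1.1
```

```bash
python3 gp.py -.0715 .05 wrist
```

```text
t 13.85 pos [ 0.5422 -0.1738  0.0511] yaw 14.32 tilt [ 3.e-04 -3.e-04 -1.e+00] delta cm [ 0.17 -0.05  0.11] turn 0.02 q [-0.51  0.68  1.7  -0.    0.76 -0.76] F [ 0.6 -3.9 -0.2] open -0.0002 gf 1.1
TCP gauge -0.07323872822453754 0.00046375702776351585 F along -3.9273502166804737
z1385wrist green [ 202  157  104   55 3912] [ 0.049   0.0269 14.3849] gauge xy -0.0314 -0.0003
z1385wrist red [ 218  212   72   33 2102] [ 0.035   0.0172 14.3903] gauge xy -0.0523 -0.0002
z1385wrist blue [ 240    0   22  179 3562] [6.7100e-02 8.0000e-03 1.0449e+02] gauge xy 0.0084 -0.0014
```

Request:
move_arm:
  commands:
    - {"fingers": 0, "delta_pos": [0.05, 0, 0], "turn": 0}
    - {"fingers": 0, "delta_pos": [0.1, 0, 0], "turn": 0}
    - {"fingers": 0, "delta_pos": [0.15, 0, 0], "turn": 0}
    - {"fingers": 0, "delta_pos": [0.2, 0, 0], "turn": 0}
    - {"fingers": 0, "delta_pos": [0.2, 0, 0], "turn": 0}

```text
time: 14.4
tool_pos: [0.5418, -0.1718, 0.0512]
ee_rot: [0.0, 0.613, 0.79, -0.0]
ft_force: [0.7, -3.4, -0.1]
opening: -0.0002
grasp_force: 1.7
```

```bash
python3 gp.py -.0715 .05 wrist
```

```text
t 14.40 pos [ 0.5418 -0.1718  0.0512] yaw 14.32 tilt [ 3.e-04 -4.e-04 -1.e+00] delta cm [-0.02 -0.05  0.12] turn 0.02 q [-0.5   0.68  1.7  -0.    0.76 -0.75] F [ 0.7 -3.4 -0.1] open -0.0002 gf 1.7
TCP gauge -0.07127117595726802 0.00047212917052753475 F along -3.5121314510095356
z1440wrist green [ 202  160  104   55 3892] [ 0.049   0.0271 14.3877] gauge xy -0.0309 -0.0002
z1440wrist red [ 218  215   72   30 1930] [ 0.0351  0.0156 14.3925] gauge xy -0.0511 -0.0002
z1440wrist blue [ 240    0   22  183 3635] [6.900000e-02 8.000000e-03 1.044777e+02] gauge xy 0.0095 -0.0014
```

Request:
move_arm:
  commands:
    - {"fingers": 0, "delta_pos": [0.03, 0, 0], "turn": 0}
    - {"fingers": 0, "delta_pos": [0.05, 0, 0], "turn": 0}
    - {"fingers": 0, "delta_pos": [0.05, 0, 0], "turn": 0}
    - {"fingers": 0, "delta_pos": [0.05, 0, 0], "turn": 0}
    - {"fingers": 0, "delta_pos": [0.05, 0, 0], "turn": 0}

```text
time: 14.95
tool_pos: [0.5416, -0.1712, 0.0512]
ee_rot: [0.0, 0.613, 0.79, -0.0]
ft_force: [0.2, -3.6, 1.1]
opening: -0.0001
grasp_force: 1.9
```

```bash
python3 gp.py -.0715 .05 wrist; python3 - <<'E'
from h import *
F=[]
for i in range(8):
    arm.camera('wrist'); F.append(arm.get_obs()['ft_force'][:2]@np.array([-.247,.969]))
print(np.round(F,1),np.mean(F))
E
```

```text
t 14.95 pos [ 0.5416 -0.1712  0.0512] yaw 14.32 tilt [ 2.e-04 -2.e-04 -1.e+00] delta cm [-0.09 -0.05  0.12] turn 0.02 q [-0.5   0.68  1.7  -0.    0.76 -0.75] F [ 0.2 -3.6  1.1] open -0.0001 gf 1.9
TCP gauge -0.07064759757861021 0.000466911156360314 F along -3.532987049576606
z1495wrist green [ 203  161  103   55 3890] [ 0.049   0.0272 14.3807] gauge xy -0.0308 -0.0002
z1495wrist red [ 218  217   72   28 1869] [ 0.0351  0.0146 14.3855] gauge xy -0.051 -0.0002
z1495wrist blue [ 240    0   22  184 3659] [6.940000e-02 8.000000e-03 1.044753e+02] gauge xy 0.0099 -0.0014
[-3.8 -3.8 -3.8 -3.2 -3.5 -3.6 -4.4 -3.8] -3.743592121832532
```

Force averages 3.7 N, so the pad has sunk about 6 mm and the jaw is stopped on the slab. Backing off, then up.

Request:
move_arm:
  commands:
    - {"fingers": 0, "delta_pos": [-0.3, 0, 0], "turn": 0}
    - {"fingers": 0, "delta_pos": [-0.8, 0, 0], "turn": 0}
    - {"fingers": 0, "delta_pos": [-1.5, 0, 0], "turn": 0}
    - {"fingers": 0, "delta_pos": [-2.5, 0, 0], "turn": 0}
    - {"fingers": 0, "delta_pos": [-4, 0, 0], "turn": 0}

```text
time: 15.9
tool_pos: [0.5509, -0.2098, 0.0508]
ee_rot: [-0.001, 0.613, 0.79, 0.0]
ft_force: [0.2, 0.4, 0.1]
opening: -0.0004
grasp_force: 0.0
```

Request:
move_arm:
  commands:
    - {"fingers": 0, "delta_pos": [0, 0, -2], "turn": 0}
    - {"fingers": 0, "delta_pos": [0, 0, -5], "turn": 0}
    - {"fingers": 0, "delta_pos": [0, 0, -9], "turn": 0}
    - {"fingers": 0, "delta_pos": [0, 0, -13], "turn": 0}
    - {"fingers": 0, "delta_pos": [0, 0, -15], "turn": 0}

```text
time: 16.4
tool_pos: [0.5531, -0.2119, 0.2049]
ee_rot: [0.003, 0.614, 0.789, 0.0]
ft_force: [0.8, -1.0, -0.1]
opening: -0.0
grasp_force: 0.0
```

```bash
python3 gp.py -.1 .2 wrist,top,scene; ls pics|grep scene; python3 - <<'E'
from h import *
import glob
t=max(glob.glob('pics/z*scene.png'));s=cv2.imread(t);w=cv2.imread(t.replace('scene','wrist'))
cv2.imwrite('pics/fin.png',np.hstack([cv2.resize(s[140:270,200:360],(480,390),interpolation=2),cv2.resize(w[0:300,150:370],(286,390))]))
E
```

```text
t 16.40 pos [ 0.5531 -0.2119  0.2049] yaw 14.28 tilt [ 0.0051 -0.003  -1.    ] delta cm [ 1.29 -0.16  0.49] turn -0.02 q [-0.55  0.49  1.53  0.    1.12 -0.8 ] F [ 0.8 -1.  -0.1] open -0.0000 gf 0.0
TCP gauge -0.11284507684014151 0.0015776355649002177 F along -1.1177077627396503
z1639wrist green [ 225   89   54   22 1125] [ 0.0496  0.0187 14.3267] gauge xy -0.0357 -0.0004
z1639wrist red [233 122  38  11 379] [3.5300e-02 9.3000e-03 1.4307e+01] gauge xy -0.0605 -0.0004
z1639wrist blue [245   0  11  89 881] [6.770000e-02 8.400000e-03 1.044592e+02] gauge xy 0.0082 -0.0015
z1645top green [263 190   9  15  92] [ 0.0501  0.0252 14.4779] gauge xy 0.0861 0.0016
z1645top blue [271 191  26   8  89] [8.590000e-02 1.230000e-02 1.043121e+02] gauge xy 0.0288 -0.0037
z1650scene green [234 162  10  16  74] [6.63000e-02 2.44000e-02 2.57398e+01] gauge xy -0.0331 0.0112
z1650scene green [263 173  10  23 160] [9.20000e-02 3.16000e-02 4.12092e+01] gauge xy 0.0911 0.0171
z1650scene red [230 160   6  13  48] [5.26000e-02 1.80000e-02 4.38429e+01] gauge xy -0.0545 0.0088
z1650scene blue [241 166  25  19 230] [1.023000e-01 3.810000e-02 1.042365e+02] gauge xy 0.0263 0.0156
z1650scene.npz
z1650scene.png[ WARN:0@0.332] global loadsave.cpp:275 findDecoder imread_('pics/z1650wrist.png'): can't open/read file: check file path/integrity
Traceback (most recent call last):
TypeError: 'NoneType' object is not subscriptable
```

```bash
python3 - <<'E'
import cv2,numpy as np
s=cv2.imread('pics/z1650scene.png');w=cv2.imread('pics/z1639wrist.png')
cv2.imwrite('pics/fin.png',np.hstack([cv2.resize(s[140:270,200:360],(480,390),interpolation=2),cv2.resize(w[0:300,150:370],(286,390))]))
E
```

```text
(no output)
```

View pics/fin.png

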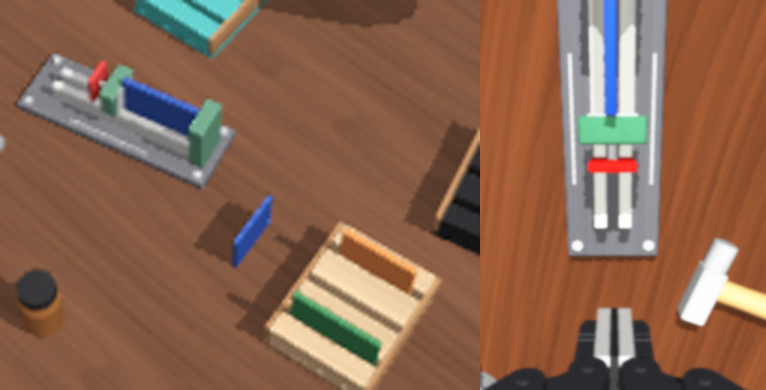

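The slab (160,105) is clamped between both green jaws (117,90) and (205,132), with the pad (98,80) sprung back. Green and orange are still in their slots and the gripper is clear. Handing in.

```bash
python3 -c "
from plant import arm
print(arm.close_job())"
```

```text
the job is handed in; nothing more can be done
None
```

The job is handed in: by the last pictures the blue slab stands in the caliper groove with the sliding jaw closed on it (pad pushed to about 3.7 N, roughly 6 mm), the gripper is clear, and the green and orange slabs are still in their slots; no verdict was returned.

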